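Present the notched label end of a counting slide

ROBOT

A 7-joint arm with a two-finger parallel gripper is mounted at the origin on the work surface. World frame = base frame: x ahead of the robot, y to its left, z up, the work surface at z = 0. Lengths are in m, angles in rad, forces in N, time in s.
With the tool pointing down it reaches from about 0.425 to 1.025 m from the base axis. Payload 9.4 kg.
Tool frame: the origin (TCP) lies at the very end of the fingers, on their centre line; the grasp point (between the pads) lies 19 mm behind it; x points along the fingers, z is the direction in which the jaws open and shut, and the axes are right-handed (so a half turn about x gives the same grasp; the last joint's range is limited). The gripper opens to 85 mm and grips with 20 to 120 N. Pads are 22 mm wide; open, the fingers measure 114 mm over their backs; the gripper's body (76 mm by 85 mm) begins 54 mm behind the grasp point. The pads swing forward as they close: fully open they stand 13 mm farther back than shut.
Start: joints at [-1.285, 0.599, -0.003, 1.599, 0.002, 0.943, -0.08], TCP at [0.257, 0.678, 0.231] pointing down, gripper open.
Joint ranges: [-2.57, 2.57], [-0.35, 1.97], [-1.29, 1.29], [0.11, 2.56], [-1.05, 4.19], [0.11, 1.86], [-2.63, 2.63]. Speed limits (rad/s): [2.22, 2.22, 3.01, 3.01, 3.14, 3.14, 3.14].

INTERFACE

Orientations are given as a rotation vector (axis times angle).
In Python, from plant import arm gives the robot as it stands. The module is installed in compiled form; this text tells all that it offers.
- The arm moves only by the shell command python3 -m crank 'ROWS' [OPENING]. ROWS is JSON, one flat list of numbers, 6 for each row, row after row: the shift along the tool's x, y, z in m, then the turn, a rotation vector about the tool's x, y, z in rad. In form: [tx, ty, tz, ax, ay, az, tx, ty, tz, ax, ay, az, ...]. A call has 1 to 8 rows; each row is the pose to reach, as a shift and turn from the pose commanded when the call began, along the tool's axes at that moment; what a row does not reach only later rows make up. A row lasts 1/12 s, in which the tool goes at most 41.7 mm and 7.16 degrees, less where a joint would pass 70% of its speed; a pose out of reach is approached as far as the arm can. A call with a gripper value outside its range is refused whole. OPENING is the opening, from 0 (shut) to 1 (fully open), set as the call begins (- or left out, the last holds). The fingers move at their own pace and stop on an object; the grip force is fixed at half the most. Time passes only in rows, so rows that repeat a pose let the fingers close. It gives the time, the measured TCP pose, the force and the opening at its end, in the units of the state.
- arm.observe(): the state, without advancing time (a new reading comes with each control period).
- arm.grab_frame(name): name is "side" or "top"; returns (picture, depth): 480x640x3 uint8, red, green, blue; 480x640 float32, m along the optical axis (not along the pixel's ray), 0 where there is no reading.
- arm.camera_params(name): a dict with "fx", "fy", "cx", "cy" (pixels), "R" (3x3) and "t" (3): a world point X has camera coordinates R X + t. Camera axes: x right, y down, z forward; pixel columns grow to the right and rows downward; lengths in m; the calibration is good to about 2 mm. A picture is of the moment at which its call begins. camera_params takes no time and is no camera call.
- arm.job_done(): hands the job in, once; it reports no verdict.
The state is a dict: "clock": time; "joints": joint angles; "dq": joint speeds; "joint_torque": joint torques, N m; "position": TCP position; "orientation": TCP orientation; "force": force on the tool from outside, world axes, zero at the start; "ft_torque": the same for the moment, N m; "finger_gap": finger opening in m.
Only numpy, scipy, OpenCV 4.12 (cv2) and the standard library are available. Lean on these libraries where they do the work, as an engineer would, in place of code of your own. Each camera call takes 0.05 s, during which the arm holds its last target.

TASK

Slide the flat cover of the chamber box fully open and leave it open, then take the thick glass counting slide out of the box by its long edges, without dropping it or shifting the well plate, trough and jar standing around the box. Both ends of the slide are frosted, but its label end is the one with a small notch cut out of one corner. Finish while holding the slide still in the gripper, its centre about 25 cm above the bench, upper face still up, the notched end uppermost with the slide slanting up towards it at about 40 degrees and its short edges level; do not put it down or let go.

Things in the scene. Friction and masses are not known exactly. Their poses are not given: they have to be found in the camera images.
- chamber: White fixed box, 196 (x) by 376 mm (y), walls 60 mm high; place and yaw vary. Origin: centre of its underside. Its -y half is an open compartment, 160 x 170 mm inside (centre at y = -0.085, floor 8 mm above the bench); its +y half is closed housing 58 mm high. Guide rails along the two long walls rise to 71 mm.
- cover (a joint): Flat aluminium cover, 178 x 178 x 5 mm, its underside 61 mm above the bench, that slides along the box's +y axis. Value in m: 0 = compartment covered, 0.17 = fully open (over the closed housing; end stop). Starts nearly closed. It takes about 1.5 N to slide and stays where it is left.
- cover_handle (a point): Middle of the black grip bar in the centre of the cover: 60 mm long along the box's x, 16 mm thick along the box's y, 24 mm high; this point is half-way up, 78 mm above the bench (bar from 66 to 90 mm). Its axes are the box's axes. It moves with the cover along the box's +y.
- slide_center (a point): Centre of the thick glass counting slide, 84 x 34 x 6 mm, 43 g: clear middle, both ends (20 mm each) frosted alike. x along its length to the notched (label) end, z out of its upper (label) face. The notch, 12 mm (x) by 10 mm (y), is missing from the +x, +y corner. Starts level, upper face up, centre 37 mm above the bench, at any yaw, on a rest that leaves its edges free.
- notched_end (a point): Middle of the slide's notched (label) end: 42 mm from its centre along its x axis.
- rest: Dark slide rest fixed in the compartment under the slide: block 52 mm long by 22 mm wide on a disc 60 mm across and 4 mm high; origin at the centre of its underside on the compartment's floor, block's top 26 mm above that. x along its length, as the slide's, to a few degrees.
- well_plate: Bystander: flat well plate, 85 x 127 x 20 mm, on the bench beyond the box; origin at the centre of its underside.
- trough: Bystander: white open trough, 50 x 130 x 42 mm, on the bench beyond the box; origin at the centre of its underside.
- reagent: Bystander: capped amber jar, 52 mm across, 110 mm high, on the bench off the box's +y end; origin at the centre of its underside.
- slide: The same slide as a whole; origin at the centre of its underside, 3 mm below its centre; same axes.

How it is judged:
By the outcome, as a careful person would: the job done as asked, in the order asked, and still so for the second after the job is handed in, while the arm keeps its last pose, push and grip.
It also fails if it takes over 45 s, if anything falls off the work surface, if the arm or the gripper's body presses on something with over 40 N, if the wrist force passes 120 N, or if a joint passes its speed limit or range.

## Working session

There is one attempt and no reset: what is moved stays moved. The work goes in short steps, Python scripts to look and compute and a shell command to move; the robot and the scene stay as the last step left them, time stands still between calls to the robot, and variables do not carry over. Pictures are saved under pics/ and viewed, and the job is handed in when it is done.

```bash
mkdir -p pics
cat > h.py <<'E'
import numpy as np, cv2
from plant import arm
from scipy.spatial.transform import Rotation as R
def snap(name,fn):
    p,d=arm.grab_frame(name); cv2.imwrite(f'pics/{fn}.png',p[:,:,::-1]); np.save(f'pics/{fn}.npy',d); return p,d
def world(name,d):
    c=arm.camera_params(name); v,u=np.mgrid[:480,:640]
    P=np.stack([(u-c['cx'])/c['fx']*d,(v-c['cy'])/c['fy']*d,d],-1)
    return (P-np.array(c['t']))@np.array(c['R'])
def tool():
    s=arm.observe(); return np.array(s['position']),R.from_rotvec(s['orientation'])
E
python3 - <<'E'
from h import *
s=arm.observe(); print(s)
print(R.from_rotvec(s['orientation']).as_matrix().round(3))
snap('top','t0'); snap('side','s0')
for n in('top','side'):
    c=arm.camera_params(n); print(n,-np.array(c['R']).T@np.array(c['t']),c)
E
```

```text
{'clock': 0.0, 'joints': array([-1.28470458,  0.60014466, -0.00252621,  1.60016412,  0.0018248 ,
        0.94290906, -0.07979386]), 'dq': array([-1.12208927e-03,  6.76219996e-04,  1.00192270e-03, -2.09227849e-04,
       -1.16620778e-03,  5.41462915e-04, -3.43714896e-05]), 'joint_torque': array([-1.63796074e-03, -7.76455593e+01,  1.56459041e+00, -2.58008999e+01,
        1.23258331e-02,  8.99568811e-03,  2.83029186e-05]), 'position': array([0.25714982, 0.67733391, 0.23039088]), 'orientation': array([-0.93903099,  1.36050519,  0.93727552]), 'force': array([-0.03020326, -0.30722767, -0.10387284]), 'ft_torque': array([-0.0026312 ,  0.00867616, -0.0058081 ]), 'finger_gap': 0.08519729819856407}
[[-0.    -0.935  0.355]
 [-0.002  0.355  0.935]
 [-1.    -0.    -0.002]]
top [0.40343523 0.10732349 0.98711143] {'fx': 472.6796801601101, 'fy': 472.6796801601101, 'cx': 318.3584586631249, 'cy': 241.0371621494381, 'R': array([[ 0.01620634, -0.99986799,  0.0011681 ],
       [-0.9720972 , -0.01602963, -0.23403008],
       [ 0.23401791,  0.00265726, -0.97222866]]), 't': array([0.09961807, 0.62491238, 0.86500176])}
side [0.30970787 0.71545057 0.47039214] {'fx': 439.935696038345, 'fy': 439.935696038345, 'cx': 317.7914236208356, 'cy': 237.7482329612464, 'R': array([[-0.8841052 , -0.46682415,  0.02081381],
       [-0.250833  ,  0.43652242, -0.86402024],
       [ 0.39425982, -0.76910558, -0.50302664]]), 't': array([0.59801329, 0.17180307, 0.66477144])}
```

View pics/t0.png

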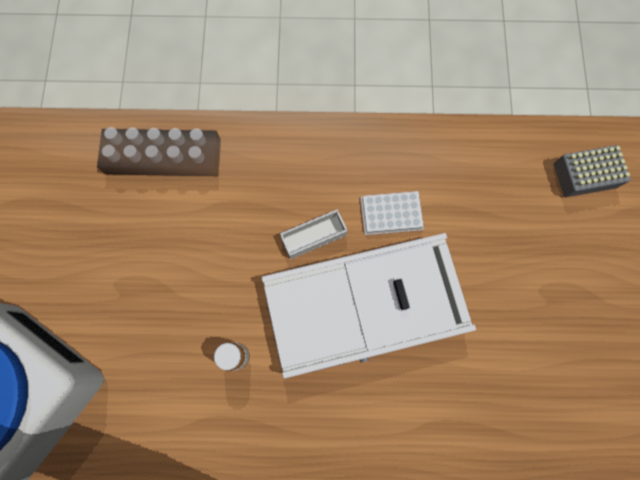

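View pics/s0.png

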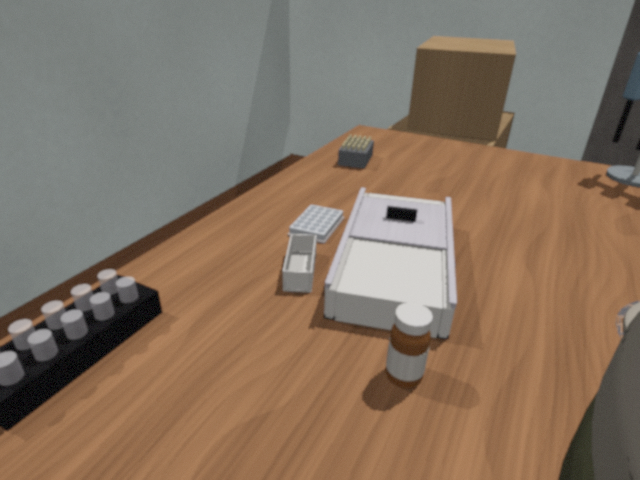

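The top view shows the box centred near (367,305), with the cover over its right half and the grip bar at (401,294). The jar is at (228,356), the trough at (313,234) and the well plate at (392,212). Next I'll measure the box and the bar.

Run:
```python
from h import *
d=np.load('pics/t0.npy'); im=cv2.imread('pics/t0.png'); W=world('top',d)
reg=np.zeros((480,640),bool); reg[220:385,250:485]=1
for nm,m in [('rail',reg&(abs(W[...,2]-.071)<.0035)),('handle',reg&(W[...,2]>.080)&(W[...,2]<.1)),('box',reg&(W[...,2]>.05)&(W[...,2]<.08))]:
    P=W[m]; (c,s,a)=cv2.minAreaRect(P[:,:2].astype(np.float32)); print(nm,len(P),P.mean(0).round(4),c,s,a)
# black bar by colour
m=reg&(im.max(2)<45)&(W[...,2]>.075); P=W[m]; print('bar',len(P),P.mean(0),cv2.minAreaRect(P[:,:2].astype(np.float32)))
m=reg&(W[...,2]>.05)&(W[...,2]<.1)
for n,(u,v) in dict(jar=(228,356),trough=(288,235),plate=(392,212),cov=(390,320),hous=(315,320),slot=(452,285)).items(): print(n,W[v,u].round(3))
```

```text
rail 2485 [ 5.016e-01 -1.000e-04  6.990e-02] (0.5024102926254272, 0.012997552752494812) (0.19648413360118866, 0.3758658766746521) 14.542001724243164
handle 279 [ 0.5183 -0.0502  0.0882] (0.5188213586807251, -0.05085161700844765) (0.05985717475414276, 0.016607273370027542) 14.524609565734863
box 18768 [0.4985 0.0201 0.0621] (0.5024473667144775, 0.013198748230934143) (0.19645273685455322, 0.37637463212013245) 14.584840774536133
bar 87 [ 0.51819228 -0.0424336   0.09657782] ((0.45905330777168274, 0.01585889607667923), (0.047847844660282135, 0.20867951214313507), 44.21712875366211)
jar [0.399 0.269 0.109]
trough [0.649 0.174 0.018]
plate [ 0.703 -0.047  0.018]
cov [ 0.471 -0.031  0.066]
hous [0.469 0.114 0.058]
slot [ 0.542 -0.155  0.06 ]
```

Every check fits: the box measures 196 x 376 mm, the rails are at 0.07 and the bar is 60 x 16.6 mm. Box yaw is 14.55° and the cover is at about 0.019. Next I'll work out the move to above the bar.

```bash
cat >> h.py <<'E'
def down(deg):
    a=np.radians(deg); z=np.array([np.cos(a),np.sin(a),0]); x=np.array([0,0,-1.]); return R.from_matrix(np.stack([x,np.cross(z,x),z],1))
def rel(p,Rt):
    p0,R0=tool(); print('shift',(R0.inv().apply(np.array(p)-p0)).round(4),'turn',(R0.inv()*Rt).as_rotvec().round(4))
E
python3 - <<'E'
from h import *
rel((.5188,-.0505,.20),down(104.55-180)); rel((.5188,-.0505,.20),down(104.55))
E
```

```text
shift [ 0.0314 -0.5029 -0.5876] turn [ 2.5249e+00 -4.0000e-04  1.9000e-03]
shift [ 0.0314 -0.5029 -0.5876] turn [-6.167e-01 -1.400e-03 -3.000e-04]
```

```bash
python3 -m crank '[0.01,-0.2515,-0.294,1.0,0,0, 0.01,-0.2515,-0.294,1.0,0,0, 0.01,-0.2515,-0.294,1.0,0,0, 0.01,-0.2515,-0.294,1.0,0,0, 0.01,-0.2515,-0.294,1.0,0,0, 0.01,-0.2515,-0.294,1.0,0,0, 0.01,-0.2515,-0.294,1.0,0,0, 0.01,-0.2515,-0.294,1.0,0,0]' 0.5
python3 - <<'E'
from h import *
print(arm.observe()['joints'])
rel((.5188,-.0505,.20),down(104.55-180))
E
```

```text
clock: 0.77
position: [0.3701, 0.3622, 0.2226]
orientation: [-0.159, 1.565, 0.159]
force: [0.7, 0.3, -0.5]
finger_gap: 0.0428
[-1.09232999  0.37329724  0.2805369   2.09175744 -0.15820596  0.69611783
 -0.5063995 ]
shift [ 0.0226 -0.4341  0.0629] turn [ 1.5188e+00 -1.0000e-04  1.0000e-04]
```

```bash
python3 -m crank '[0.0226,-0.434,0.063,1.0,0,0, 0.0226,-0.434,0.063,1.0,0,0, 0.0226,-0.434,0.063,1.0,0,0, 0.0226,-0.434,0.063,1.0,0,0, 0.0226,-0.434,0.063,1.0,0,0, 0.0226,-0.434,0.063,1.0,0,0, 0.0226,-0.434,0.063,1.0,0,0, 0.0226,-0.434,0.063,1.0,0,0]'
python3 - <<'E'
from h import *
print(arm.observe()['joints'])
rel((.5188,-.0505,.20),down(104.55-180))
E
```

```text
clock: 1.43
position: [0.485, 0.0499, 0.2055]
orientation: [0.624, 1.479, -0.623]
force: [0.4, 0.7, -0.2]
finger_gap: 0.0423
[-0.63004364  0.39841697  0.56259549  2.18344697 -0.35125695  0.64584926
 -0.61666759]
shift [ 0.0055 -0.0459  0.0955] turn [ 5.191e-01 -1.000e-04 -3.000e-04]
```

```bash
python3 -m crank '[0.0055,-0.046,0.0955,0.519,0,0, 0.0055,-0.046,0.0955,0.519,0,0, 0.0055,-0.046,0.0955,0.519,0,0, 0.0055,-0.046,0.0955,0.519,0,0, 0.0055,-0.046,0.0955,0.519,0,0, 0.0055,-0.046,0.0955,0.519,0,0]'
python3 - <<'E'
from h import *
print(arm.observe()['joints'])
rel((.5188,-.0505,.072),down(104.55-180)); snap('top','t1')
E
```

```text
clock: 1.93
position: [0.5188, -0.0482, 0.1996]
orientation: [1.014, 1.323, -1.015]
force: [-0.8, 0.3, 1.5]
finger_gap: 0.0428
[-0.49880553  0.47811125  0.69222561  2.12353021 -0.47474166  0.69661219
 -0.79734605]
shift [ 0.1276 -0.0004  0.0022] turn [ 0.0079 -0.0001  0.0012]
```

View pics/t1.png

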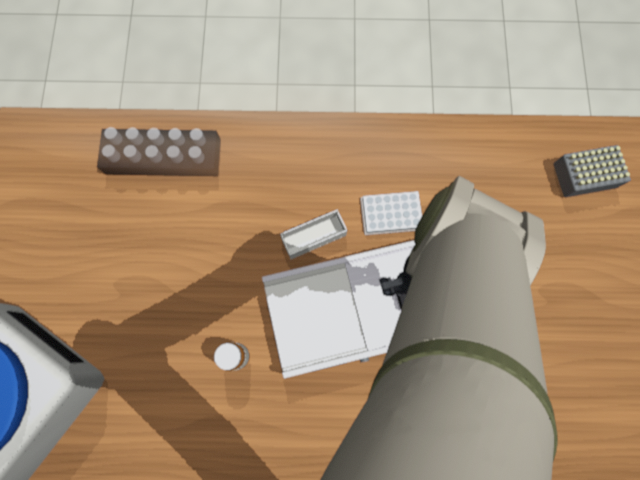

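The arm is over the bar and hides it from the top camera. The jar at (228,356), the trough and the plate haven't moved. Descending.

```bash
python3 -m crank '[0.04,0,0.001,0.008,0,0, 0.08,0,0.001,0.008,0,0, 0.105,0,0.001,0.008,0,0, 0.12,0,0.001,0.008,0,0, 0.1265,0,0.001,0.008,0,0, 0.1265,0,0.001,0.008,0,0]' ; python3 -m crank '[0,0,0,0,0,0,0,0,0,0,0,0,0,0,0,0,0,0]' 0.2;python3 - <<'E'
from h import *
s=arm.observe();print(s['force'],s['finger_gap'],s['position'])
y=np.array([-.2512,.9679,0]);p,_=tool()
rel(p+.150*y,down(104.55-180)); snap('side','s2')
E
```

```text
clock: 2.48
position: [0.5187, -0.0486, 0.0726]
orientation: [1.019, 1.321, -1.02]
force: [-1.0, -0.7, 0.1]
finger_gap: 0.0429
clock: 2.73
position: [0.5201, -0.0495, 0.0747]
orientation: [1.022, 1.316, -1.02]
force: [0.7, -0.8, 0.7]
finger_gap: 0.0172
[ 0.73561604 -0.75704505  0.65289044] 0.01722675904259757 [ 0.5201253  -0.04945427  0.07472118]
shift [-1.0e-04 -2.0e-04 -1.5e-01] turn [-0.0012  0.0007 -0.0021]
```

View pics/s2.png

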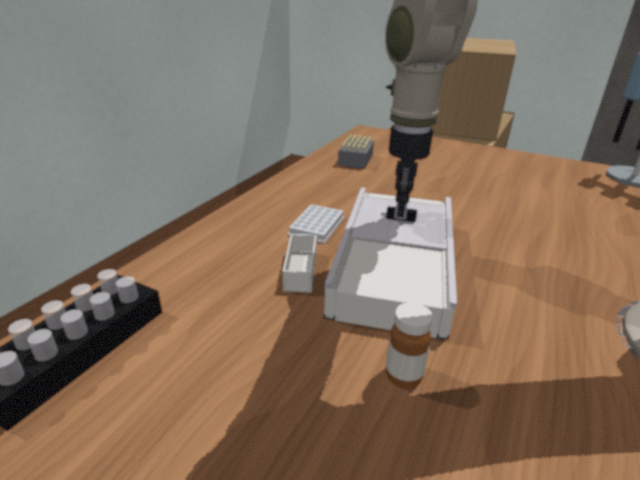

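The fingers straddle the bar at about (403,212) in the side view. Sliding the cover along.

```bash
python3 -m crank '[0,0,-0.012,0,0,0, 0,0,-0.032,0,0,0, 0,0,-0.055,0,0,0, 0,0,-0.08,0,0,0, 0,0,-0.105,0,0,0, 0,0,-0.125,0,0,0, 0,0,-0.14,0,0,0, 0,0,-0.147,0,0,0]' ; python3 -m crank '[0,0,-0.003,0,0,0,0,0,-0.005,0,0,0, 0,0,-0.007,0,0,0, 0,0,-0.007,0,0,0]';python3 - <<'E'
from h import *
s=arm.observe();print(s['force'],s['finger_gap'],s['position'])
y=np.array([-.2512,.9679]);print((s['position'][:2]-[.5025,.0132])@y)
E
```

```text
clock: 3.45
position: [0.4834, 0.0917, 0.0741]
orientation: [1.02, 1.312, -1.021]
force: [6.4, -28.6, -10.2]
finger_gap: 0.017
clock: 3.78
position: [0.4835, 0.0916, 0.0741]
orientation: [1.022, 1.302, -1.029]
force: [6.9, -30.3, -6.6]
finger_gap: 0.0171
[  6.86395899 -30.25392365  -6.6012989 ] 0.01712144786171285 [0.48347509 0.09159588 0.07405339]
0.08065843107515853
```

About 30 N of resistance, so this looks like the end stop. I'll open the fingers, ease back, lift away and look.

```bash
python3 -m crank '[0,0,0.004,0,0,0, 0,0,0.004,0,0,0, 0,0,0.004,0,0,0,-0.03,0,0.004,0,0,0,-0.07,0,0.004,0,0,0,-0.11,0,0.004,0,0,0]' 0.5; python3 -m crank '[-0.1,0,-0.15,0,0,0, -0.1,0,-0.15,0,0,0,-0.1,0,-0.15,0,0,0,-0.1,0,-0.15,0,0,0,-0.1,0,-0.15,0,0,0,-0.1,0,-0.15,0,0,0]' ;python3 - <<'E'
from h import *
s=arm.observe();print(s['force'],s['finger_gap'],s['position'])
snap('top','t3');snap('side','s3')
E
```

```text
clock: 4.28
position: [0.4808, 0.0962, 0.1844]
orientation: [1.019, 1.32, -1.024]
force: [0.9, 1.0, 0.1]
finger_gap: 0.0428
clock: 4.78
position: [0.4436, 0.2461, 0.2851]
orientation: [1.019, 1.322, -1.013]
force: [0.1, 0.0, -1.1]
finger_gap: 0.0427
[ 0.07492167  0.03686984 -1.08466553] 0.04271547383849342 [0.44362389 0.24607706 0.2850877 ]
```

View pics/t3.png

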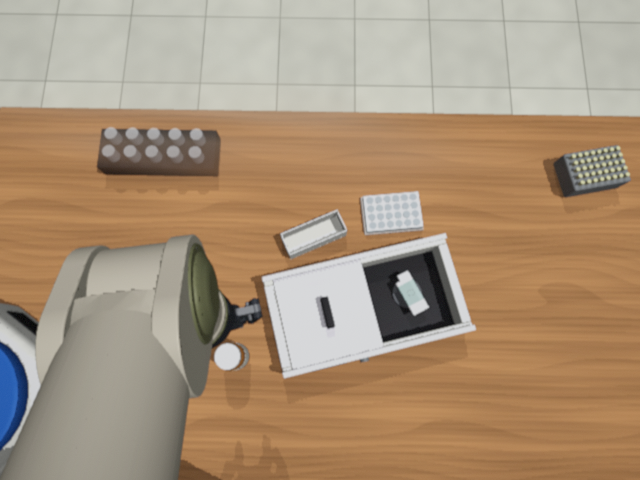

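View pics/s3.png

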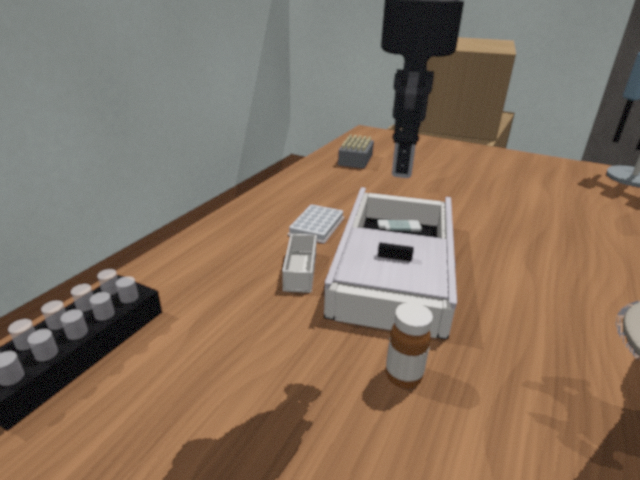

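The compartment is open, with the slide at about (410,293) in the top view and the grip bar now at (326,312). The bystanders are in their places. Measuring the bar and slide.

Run:
```python
from h import *
d=np.load('pics/t3.npy'); im=cv2.imread('pics/t3.png'); W=world('top',d)
reg=np.zeros((480,640),bool); reg[285:340,300:350]=1
P=W[reg&(W[...,2]>.08)]; r=cv2.minAreaRect(P[:,:2].astype(np.float32)); print(r)
y=np.array([-.2512,.9679]); x=np.array([.9679,.2512]); print('handle y',(np.array(r[0])-[.5025,.0132])@y)
v,u=np.mgrid[:480,:640]; z=W[...,2]
rel2=W[...,:2]-[.5025,.0132]
for uu in range(355,385,2): print(uu, (rel2[330,uu]@y).round(4), z[330,uu].round(3),end=' | ')
reg[:]=0; reg[255:330,375:440]=1
m=reg&(abs(z-.040)<.006); P=W[m]; print(len(P),P[:,2].mean(),cv2.minAreaRect(P[:,:2].astype(np.float32)))
c=im[260:325,380:440]; 
mm=np.zeros_like(im); mm[m]=255
out=np.hstack([cv2.resize(c,None,fx=6,fy=6,interpolation=cv2.INTER_CUBIC),cv2.resize(mm[260:325,380:440],None,fx=6,fy=6,interpolation=0)])
cv2.imwrite('pics/z3.png',out)
```

```text
((0.4569222927093506, 0.09186204522848129), (0.028324970975518227, 0.10769090056419373), 88.61325073242188)
handle y 0.08758611364805816
355 0.036 0.069 | 357 0.0319 0.064 | 359 0.0283 0.066 | 361 0.0245 0.065 | 363 0.021 0.067 | 365 0.0173 0.067 | 367 0.0133 0.065 | 369 0.0097 0.067 | 371 0.0057 0.064 | 373 0.0024 0.068 | 375 -0.0012 0.069 | 377 -0.0052 0.067 | 379 -0.0167 0.009 | 381 -0.0201 0.013 | 383 -0.025 0.006 | 733 0.0391448843576943 ((0.5683990716934204, -0.09215918183326721), (0.1345088630914688, 0.11500697582960129), 35.53974914550781)
```

View pics/z3.png

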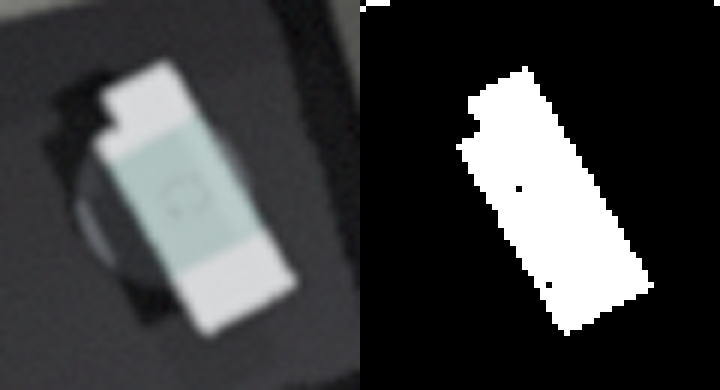

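The notch is at the upper-left corner of the crop, so the slide's +x points towards world +x and a little +y, which agrees with the notch being on its +y side. Now the slide rectangle and a cleaner reading of the bar.

Run:
```python
from h import *
d=np.load('pics/t3.npy'); W=world('top',d); z=W[...,2]
bx=np.array([.9679,.2512]);by=np.array([-.2512,.9679]);c=np.array([.5025,.0132])
L=np.stack([(W[...,:2]-c)@bx,(W[...,:2]-c)@by],-1)
m=(z>.08)&(z<.1)&(abs(L[...,0])<.05)&(abs(L[...,1]-.085)<.05)
r=cv2.minAreaRect(L[m].astype(np.float32)); print('handle local',r,L[m].mean(0))
m=(abs(z-.066)<.006)&(abs(L[...,0])<.08)&(L[...,1]<.05)&(L[...,1]>-.05)
for x0 in(-.06,-.02,.02,.06):
    k=m&(abs(L[...,0]-x0)<.015); print('cover edge',np.percentile(L[k][:,1],[0,1,3]))
m=(abs(z-.040)<.007)&(abs(L[...,0])<.075)&(L[...,1]<-.02)&(L[...,1]>-.165)
n,lab,st,_=cv2.connectedComponentsWithStats(m.astype(np.uint8)); m=lab==1+st[1:,4].argmax()
P=W[m]; r=cv2.minAreaRect(P[:,:2].astype(np.float32)); print('slide',len(P),np.median(P[:,2]),r); print(cv2.boxPoints(r).round(4))
print('local ctr',(np.array(r[0])-c)@bx,(np.array(r[0])-c)@by)
```

```text
handle local ((-0.0004682037979364395, 0.08022123575210571), (0.05985327437520027, 0.015974314883351326), 0.19232746958732605) [-0.00091461  0.08026246]
cover edge [-0.00880741 -0.00811059 -0.00691513]
cover edge [-0.00878587 -0.00823482 -0.00705958]
cover edge [-0.00907682 -0.00826977 -0.0068601 ]
cover edge [-0.00894878 -0.00826904 -0.00712087]
slide 696 0.039061597368772426 ((0.5279154181480408, -0.0772339403629303), (0.08381932973861694, 0.0351751372218132), 28.37712287902832)
[[ 0.4827 -0.0817]
 [ 0.4994 -0.1126]
 [ 0.5731 -0.0728]
 [ 0.5564 -0.0418]]
local ctr 0.0018825774063206226 -0.0939153639160681
```

By the top camera the cover is at about 0.165, 5 mm short of 0.17. I'll check this against the side camera.

Run:
```python
from h import *
for cam,f in(('top','t3'),('side','s3'),('side','s0')):
    d=np.load(f'pics/{f}.npy'); W=world(cam,d); z=W[...,2]
    bx=np.array([.9679,.2512]);by=np.array([-.2512,.9679]);c=np.array([.5025,.0132])
    L=np.stack([(W[...,:2]-c)@bx,(W[...,:2]-c)@by],-1)
    m=(z>.077)&(z<.1)&(abs(L[...,0])<.04)&(abs(L[...,1])<.12)
    print(f,'handle',L[m].mean(0),np.percentile(L[m],[1,99],axis=0).ravel())
    for h in (.058,.066,.07):
      m=(abs(z-h)<.0025)&(abs(L[...,0])<.11)&(abs(L[...,1])<.23)
      if h==.058: m&=abs(L[...,0])<.07
      print(h,np.percentile(L[m],[.5,99.5],axis=0).round(4).ravel(), L[m].mean(0).round(4))
```

```text
t3 handle [-0.00097367  0.08034572] [-0.02980005  0.072303    0.02824107  0.08804507]
0.058 [-0.0691 -0.1875  0.0691  0.1879] [-0.0007  0.0082]
0.066 [-0.096  -0.1528  0.0957  0.1686] [-0.0023  0.0765]
0.07 [-0.0981 -0.1852  0.0976  0.1856] [-0.005  0.023]
s3 handle [0.00024956 0.08608183] [-0.02873322  0.07503052  0.02975767  0.09099483]
0.058 [-0.0698 -0.1855  0.0694  0.1903] [-1.000e-04  1.185e-01]
0.066 [-0.0878 -0.0067  0.0888  0.1718] [-0.0017  0.0961]
0.07 [-0.0974 -0.1801  0.0984  0.1894] [-0.0024  0.065 ]
s0 handle [ 0.00029453 -0.05999254] [-0.02846782 -0.07107469  0.02936624 -0.05506111]
0.058 [-0.0695 -0.179   0.0692  0.1895] [-0.0011  0.1092]
0.066 [-0.088  -0.1536  0.0892  0.1882] [-0.0014 -0.0483]
0.07 [-0.0974 -0.1794  0.0984  0.1887] [-0.004   0.0055]
```

Both cameras read about 0.166. I'll push once more with the shut fingers against the bar's -y face to confirm this is the stop.

Run:
```python
from h import *
rel((.4912,.0568,.13),down(-75.45))
```

```text
shift [ 0.1533 -0.0007  0.191 ] turn [ 0.0007 -0.0007  0.0002]
```

```bash
python3 -m crank '[0,0,0.0417,0,0,0, 0.02,0,0.08,0,0,0, 0.04,0,0.115,0,0,0, 0.06,0,0.15,0,0,0, 0.09,0,0.175,0,0,0, 0.12,0,0.188,0,0,0, 0.145,0,0.191,0,0,0, 0.153,0,0.191,0,0,0]' 0.0
python3 - <<'E'
from h import *
rel((.4912,.0568,.075),down(-75.45)); print(arm.observe()['finger_gap'])
E
```

```text
clock: 5.55
position: [0.4902, 0.0526, 0.1275]
orientation: [1.022, 1.318, -1.03]
force: [-0.8, -0.9, 0.3]
finger_gap: -0.0002
shift [ 0.0524  0.0023 -0.0039] turn [-0.0076  0.0007  0.0052]
-0.00021114631877396943
```

```bash
python3 -m crank '[0.025,0.001,-0.002,0,0,0, 0.045,0.001,-0.002,0,0,0,0.053,0.001,-0.002,0,0,0,0.053,0.001,-0.008,0,0,0,0.053,0.001,-0.014,0,0,0,0.053,0.001,-0.020,0,0,0,0.053,0.001,-0.020,0,0,0]'
python3 - <<'E'
from h import *
p,_=tool();print((p[:2]-[.5025,.0132])@[-.2512,.9679],arm.observe()['force'])
E
```

```text
clock: 6.13
position: [0.4893, 0.0708, 0.0785]
orientation: [1.021, 1.307, -1.026]
force: [3.8, -21.5, -12.5]
finger_gap: -0.0001
0.05906447552156513 [  3.83550065 -21.47700673 -12.51849104]
```

```bash
python3 -m crank '[0,0,-0.003,0,0,0, 0,0,-0.006,0,0,0, 0,0,-0.006,0,0,0]'
python3 - <<'E'
from h import *
p,_=tool();print((p[:2]-[.5025,.0132])@[-.2512,.9679],arm.observe()['force'])
E
```

```text
clock: 6.38
position: [0.4892, 0.0714, 0.0787]
orientation: [1.021, 1.298, -1.031]
force: [5.9, -39.2, -17.1]
finger_gap: -0.0001
0.059682013719606096 [  5.89787826 -39.15155822 -17.12232659]
```

There's a solid stop at 39 N with no travel, so the cover is at its end stop and the robot position agrees with the camera to 1 mm. Backing off and going to the slide.

```bash
python3 -m crank '[0,0,0.012,0,0,0, 0,0,0.02,0,0,0, -0.03,0,0.03,0,0,0, -0.07,0,0.05,0,0,0, -0.09,0,0.08,0,0,0, -0.09,0,0.11,0,0,0]' 0.75
python3 - <<'E'
from h import *
print(arm.observe()['force'])
rel((.5279,-.0772,.13),down(-61.62))
E
```

```text
clock: 6.88
position: [0.5162, -0.0251, 0.1728]
orientation: [1.023, 1.314, -1.015]
force: [1.6, -1.1, -0.3]
finger_gap: 0.0639
[ 1.55007844 -1.07083448 -0.31575357]
shift [ 0.0429 -0.0021  0.0533] turn [-0.2409  0.0017 -0.0067]
```

```bash
python3 -m crank '[0.03,-0.002,0.04,-0.12,0,0, 0.043,-0.002,0.053,-0.24,0,0, 0.043,-0.002,0.053,-0.24,0,0, 0.043,-0.002,0.053,-0.24,0,0, 0.043,-0.002,0.053,-0.24,0,0]'
python3 - <<'E'
from h import *
print(arm.observe()['force'])
rel((.5279,-.0772,.021),down(-61.62)); snap('side','s4'); d=snap('top','t4')
E
```

```text
clock: 7.3
position: [0.5254, -0.0759, 0.1255]
orientation: [0.841, 1.402, -0.84]
force: [-0.2, 0.6, -0.2]
finger_gap: 0.0639
[-0.16209215  0.55110446 -0.15470817]
shift [0.1045 0.0015 0.0023] turn [-0.0049 -0.0003 -0.0008]
```

View pics/s4.png

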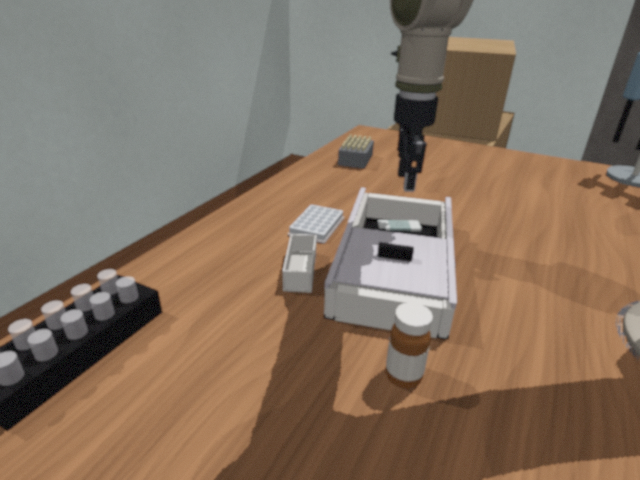

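The open gripper hangs over the slide (about (402,226) in the side view) with the jaws along the box's length. Descending.

```bash
python3 -m crank '[0.03,0.001,0.002,0,0,0, 0.055,0.001,0.002,0,0,0, 0.075,0.001,0.002,0,0,0,0.09,0.001,0.002,0,0,0, 0.1,0.001,0.002,0,0,0, 0.104,0.001,0.002,0,0,0, 0.104,0.001,0.002,0,0,0]'
python3 - <<'E'
from h import *
print(arm.observe()['force'])
rel((.5279,-.0772,.021),down(-61.62)); snap('side','s5')
im=cv2.imread('pics/s5.png')[150:270,330:470]; cv2.imwrite('pics/s5z.png',cv2.resize(im,None,fx=5,fy=5,interpolation=cv2.INTER_CUBIC))
E
```

```text
clock: 7.98
position: [0.5272, -0.0775, 0.0203]
orientation: [0.839, 1.403, -0.839]
force: [-0.3, 0.5, 0.4]
finger_gap: 0.0642
[-0.32418571  0.5439775   0.44824605]
shift [-0.0007  0.0007  0.0001] turn [-0.0028 -0.0003  0.0004]
```

View pics/s5z.png

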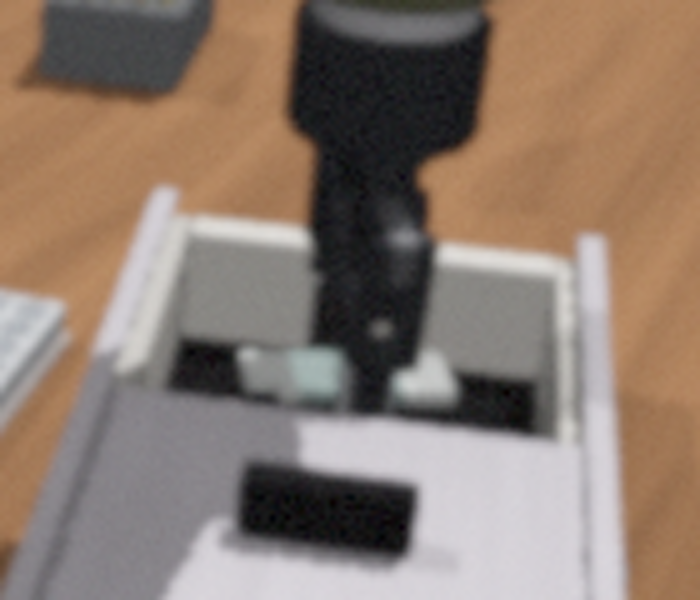

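A finger stands on each side of the slide's middle and nothing is touching. Closing.

```bash
python3 -m crank '[0,0,0,0,0,0,0,0,0,0,0,0,0,0,0,0,0,0,0,0,0,0,0,0,0,0,0,0,0,0,0,0,0,0,0,0]' 0.0
python3 - <<'E'
from h import *
s=arm.observe();print(s['force'],s['position'],s['finger_gap'])
E
```

```text
clock: 8.53
position: [0.5277, -0.0781, 0.0216]
orientation: [0.841, 1.401, -0.839]
force: [-0.6, 0.6, 7.8]
finger_gap: 0.0327
[-0.62220113  0.56424106  7.76509931] [ 0.52771426 -0.07806501  0.02161545] 0.03265873918731422
```

The gap is 33 mm, so the slide is held. Lifting straight up.

```bash
python3 -m crank '[-0.006,0,0,0,0,0, -0.015,0,0,0,0,0, -0.03,0,0,0,0,0, -0.055,0,0,0,0,0,-0.085,0,0,0,0,0,-0.12,0,0,0,0,0,-0.15,0,0,0,0,0,-0.17,0,0,0,0,0]' ; python3 -m crank '[-0.05,0,0,0,0,0,-0.05,0,0,0,0,0,-0.05,0,0,0,0,0,-0.05,0,0,0,0,0]'
python3 - <<'E'
from h import *
s=arm.observe();print(s['force'],s['position'],s['finger_gap'],s['joints'])
snap('side','s6'); im=cv2.imread('pics/s6.png')[60:260,310:510]; cv2.imwrite('pics/s6z.png',cv2.resize(im,None,fx=3,fy=3,interpolation=cv2.INTER_CUBIC))
E
```

```text
clock: 9.2
position: [0.5274, -0.0785, 0.1941]
orientation: [0.841, 1.4, -0.839]
force: [0.2, -0.2, -0.3]
finger_gap: 0.032
clock: 9.53
position: [0.5271, -0.0778, 0.2412]
orientation: [0.84, 1.402, -0.838]
force: [-0.3, -0.4, -1.1]
finger_gap: 0.0324
[-0.31918292 -0.39828631 -1.07448232] [ 0.52707933 -0.07776482  0.2412487 ] 0.032412662865391594 [-0.47439663  0.43274715  0.72866073  2.05839152 -0.40474878  0.79203953
 -0.58004076]
```

View pics/s6z.png

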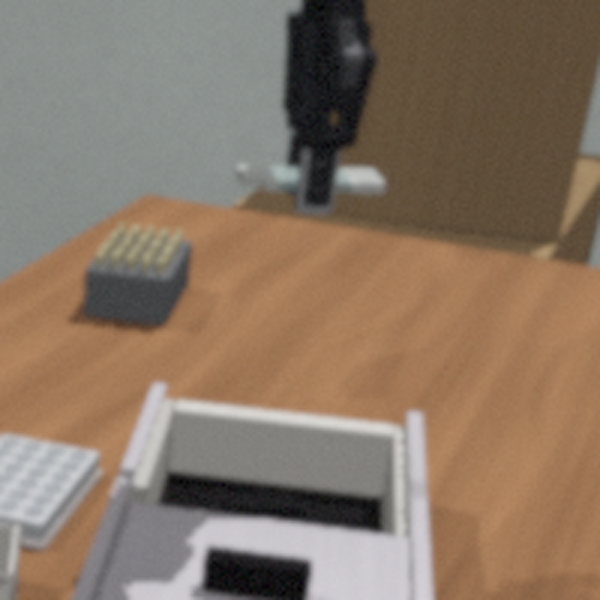

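The slide is held level, at about (412,118) in the side frame, and the rest below is empty. Working out the tilt move: tool y is the notch heading, so it's +0.698 about tool z.

```bash
cat >> h.py <<'E'
def slidepts(cam,f):
    d=np.load(f'pics/{f}.npy'); im=cv2.imread(f'pics/{f}.png'); W=world(cam,d); p,Rt=tool()
    T=Rt.inv().apply((W-p).reshape(-1,3)).reshape(W.shape)
    m=(d>0)&(abs(T[...,0]+.018)<.025)&(abs(T[...,1])<.07)&(abs(T[...,2])<.03)
    return im,W,T,m
E
python3 - <<'E'
from h import *
im,W,T,m=slidepts('side','s6'); 
o=T[m&(abs(T[...,1])>.018)]; print(len(o))
for a,b in((-.06,-.035),(-.035,-.018),(.018,.035),(.035,.06)):
    k=o[(o[:,1]>a)&(o[:,1]<b)]; print(a,b,len(k),np.median(k,0).round(4),k.min(0).round(4),k.max(0).round(4))
a=np.radians(28.38);c=np.array([.56,-.06,.25]); t=np.radians(40)
h=np.array([np.cos(a),np.sin(a),0]); x=np.array([0,0,-np.cos(t)])+np.sin(t)*h; z=np.array([h[1],-h[0],0]); y=np.cross(z,x)
rel(c+.017*x,R.from_matrix(np.stack([x,y,z],1)))
E
```

```text
221
-0.06 -0.035 23 [-0.0197 -0.0375 -0.0125] [-0.0206 -0.04   -0.0194] [-0.0151 -0.0357  0.0129]
-0.035 -0.018 75 [-0.0198 -0.0262 -0.0141] [-0.0209 -0.0344 -0.0204] [-0.0147 -0.0181  0.0137]
0.018 0.035 83 [-0.0195  0.0269 -0.0114] [-0.0209  0.0182 -0.0212] [-0.0137  0.0348  0.0186]
0.035 0.06 40 [-0.0191  0.0403 -0.0034] [-0.021   0.0354 -0.0104] [-0.0138  0.0437  0.0158]
shift [0.0034 0.0487 0.0001] turn [-3.200e-03  4.000e-04  6.981e-01]
```

In the tool frame the slide is level, with its centre about 17 mm behind the TCP and within 2 mm of mid-length. Tilting.

```bash
python3 -m crank '[-0.005,0.006,0,0,0,0.08, -0.005,0.012,0,0,0,0.18, -0.003,0.02,0,0,0,0.28, -0.001,0.028,0,0,0,0.38, 0.001,0.036,0,0,0,0.48, 0.003,0.043,0,0,0,0.58, 0.0034,0.0487,0,0,0,0.66, 0.0034,0.0487,0,0,0,0.698]' ; python3 -m crank '[0,0,0,0,0,0,0,0,0,0,0,0]'
cat > chk.py <<'E'
from h import *
import sys
a=np.radians(28.38);c=np.array([.56,-.06,.25]); t=np.radians(40)
h=np.array([np.cos(a),np.sin(a),0]); x=np.array([0,0,-np.cos(t)])+np.sin(t)*h; z=np.array([h[1],-h[0],0]); y=np.cross(z,x)
rel(c+.017*x,R.from_matrix(np.stack([x,y,z],1)))
p,Rt=tool(); print(Rt.as_matrix().round(3), 'centre',(p-.017*Rt.as_matrix()[:,0]).round(4))
s=arm.observe();print(s['finger_gap'],s['joints'],s['force'],abs(s['dq']).max())
f=sys.argv[1]; snap('side','s'+f); snap('top','t'+f)
im,W,T,m=slidepts('side','s'+f)
o=T[m&(abs(T[...,1])>.018)]
for a,b in((-.06,-.035),(-.035,-.018),(.018,.035),(.035,.06)):
    k=o[(o[:,1]>a)&(o[:,1]<b)]
    if len(k): print(a,b,len(k),np.median(k,0).round(4),k.min(0).round(4),k.max(0).round(4))
v,u=np.where(m); v,u=int(v.mean()),int(u.mean()); print(u,v)
im=im[max(0,v-90):v+90,max(0,u-90):u+90]; cv2.imwrite(f'pics/s{f}z.png',cv2.resize(im,None,fx=3,fy=3,interpolation=cv2.INTER_CUBIC))
E
python3 chk.py 7
```

```text
clock: 10.25
position: [0.5626, -0.0585, 0.2225]
orientation: [1.13, 1.134, -0.447]
force: [0.4, 0.2, -2.2]
finger_gap: 0.0325
clock: 10.42
position: [0.5622, -0.0609, 0.2224]
orientation: [1.132, 1.134, -0.451]
force: [-0.4, 0.5, -0.9]
finger_gap: 0.0325
shift [-0.0083  0.0152 -0.002 ] turn [-0.0064 -0.0118  0.2026]
[[ 0.412  0.776  0.476]
 [ 0.237  0.414 -0.879]
 [-0.88   0.475 -0.013]] centre [ 0.5552 -0.0649  0.2374]
0.03246686216217518 [ 0.35349255  0.35714645 -0.2173454   2.25017303 -1.00607526  0.27388588
  0.02954246] [-0.3838012   0.51412927 -0.86536856] 0.10952553431047658
-0.06 -0.035 21 [-0.0182 -0.0386 -0.0159] [-0.0192 -0.0417 -0.0198] [-0.0134 -0.0352  0.0158]
-0.035 -0.018 52 [-0.0175 -0.0271 -0.0159] [-0.0191 -0.0347 -0.0198] [-0.0128 -0.0187  0.016 ]
0.018 0.035 60 [-0.0175  0.0273 -0.0096] [-0.0192  0.0182 -0.0197] [-0.0125  0.035   0.0177]
0.035 0.06 30 [-0.0164  0.0407 -0.0053] [-0.019   0.0354 -0.0093] [-0.0128  0.0423  0.0163]
394 128
```

View pics/s7z.png

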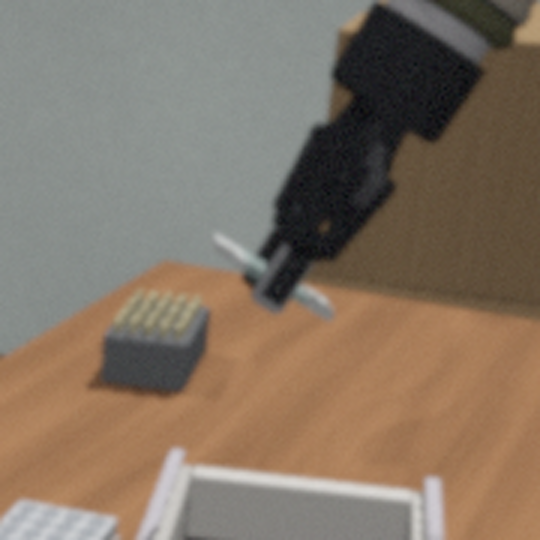

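View pics/t7.png

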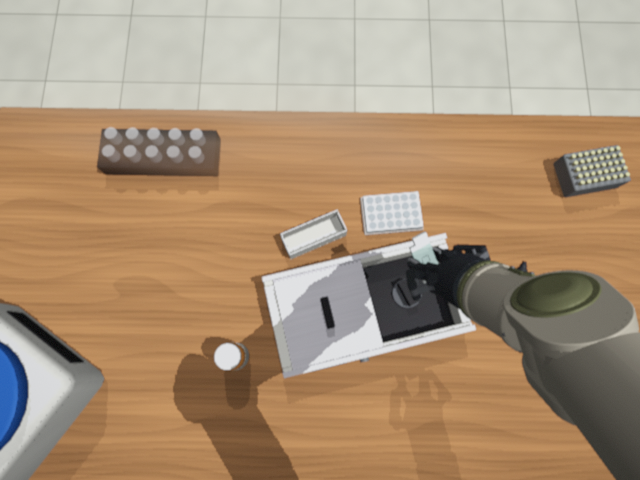

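The wrist has reached only about 28° of tilt here, with j5 near its limit. The slide at (425,255) in the top view is firmly held and all the bystanders are in place. There's more room farther out with the heading near radial, so I'll move there.

```bash
cat > tgt.py <<'E'
from h import *
import sys
cx,cy,hd,tl=map(float,sys.argv[1:5])
a=np.radians(hd);c=np.array([cx,cy,.25]); t=np.radians(tl)
h=np.array([np.cos(a),np.sin(a),0]); x=np.array([0,0,-np.cos(t)])+np.sin(t)*h; z=np.array([h[1],-h[0],0]); y=np.cross(z,x)
rel(c+.017*x,R.from_matrix(np.stack([x,y,z],1)))
E
python3 tgt.py .80 0 5 28; python3 tgt.py .80 0 5 40
```

```text
shift [0.105  0.2203 0.0641] turn [ 0.3581 -0.2041 -0.0048]
shift [0.1045 0.2237 0.0653] turn [ 0.3354 -0.2408  0.2017]
```

```bash
python3 -m crank '[0.01,0.025,0.007,0.04,-0.022,0, 0.025,0.055,0.016,0.09,-0.05,0, 0.041,0.086,0.025,0.14,-0.08,0, 0.056,0.118,0.034,0.19,-0.11,0, 0.071,0.15,0.043,0.24,-0.137,0, 0.087,0.182,0.053,0.29,-0.166,0, 0.1,0.21,0.061,0.34,-0.194,0, 0.105,0.22,0.064,0.358,-0.204,0]' ; python3 tgt.py .80 0 5 40; python3 -c "
from h import *
s=arm.observe();print(s['joints'],s['finger_gap'])"
```

```text
clock: 11.18
position: [0.8118, 0.0099, 0.2375]
orientation: [1.353, 0.894, -0.763]
force: [-0.6, 0.7, -1.8]
finger_gap: 0.0325
shift [-0.0004 -0.0018  0.0088] turn [ 0.0076 -0.0029  0.2   ]
[-0.37190873  0.58889317  0.45579325  1.81660488 -0.79924358  0.37751831
 -0.83101098] 0.03250063424278013
```

```bash
python3 -m crank '[0,0,0.003,0.004,0,0.05, 0,-0.001,0.006,0.007,-0.003,0.1, 0,-0.002,0.009,0.007,-0.003,0.15, 0,-0.002,0.009,0.007,-0.003,0.19, 0,-0.002,0.009,0.007,-0.003,0.2, 0,-0.002,0.009,0.007,-0.003,0.2, 0,-0.002,0.009,0.007,-0.003,0.2, 0,-0.002,0.009,0.007,-0.003,0.2]' ; python3 tgt.py .80 0 5 40; python3 chk.py 8
```

```text
clock: 11.85
position: [0.8167, -0.0076, 0.2518]
orientation: [1.419, 0.771, -0.646]
force: [-0.6, 0.1, -0.9]
finger_gap: 0.0322
shift [ 0.0087 -0.0131 -0.0089] turn [-0.0072 -0.0029  0.0397]
shift [-0.1415 -0.2068  0.0265] turn [-0.3249  0.2532  0.0377]
[[ 0.609  0.789  0.083]
 [ 0.056  0.062 -0.996]
 [-0.791  0.612 -0.007]] centre [ 0.8064 -0.0086  0.2652]
0.032165669716126125 [-0.13664766  0.52849728  0.1288065   1.9029995  -1.04526274  0.10668039
 -0.5258717 ] [-0.62978363  0.0666367  -0.87690942] 0.015718916714312817
-0.06 -0.035 44 [-0.0185 -0.0383 -0.0052] [-0.0209 -0.0409 -0.02  ] [-0.0123 -0.0351  0.0161]
-0.035 -0.018 99 [-0.0186 -0.026  -0.0041] [-0.0211 -0.0347 -0.0191] [-0.0137 -0.018   0.0174]
0.018 0.035 72 [-0.0182  0.0263 -0.0108] [-0.0206  0.0181 -0.0205] [-0.0123  0.0348  0.0111]
0.035 0.06 40 [-0.0183  0.0395 -0.0017] [-0.0204  0.0351 -0.0098] [-0.0134  0.0441  0.0143]
264 103
```

View pics/s8.png

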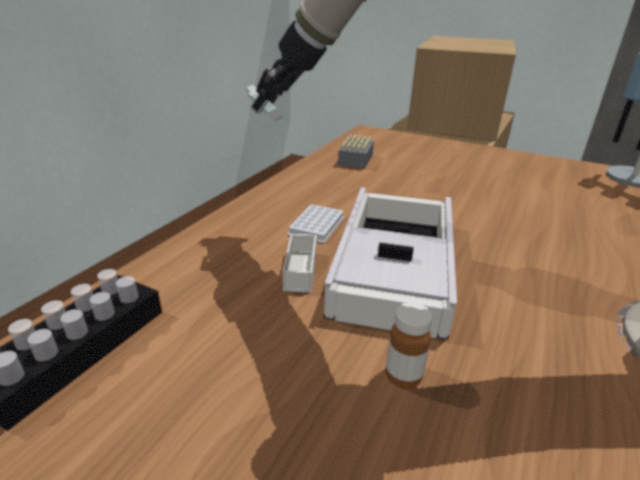

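View pics/t8.png

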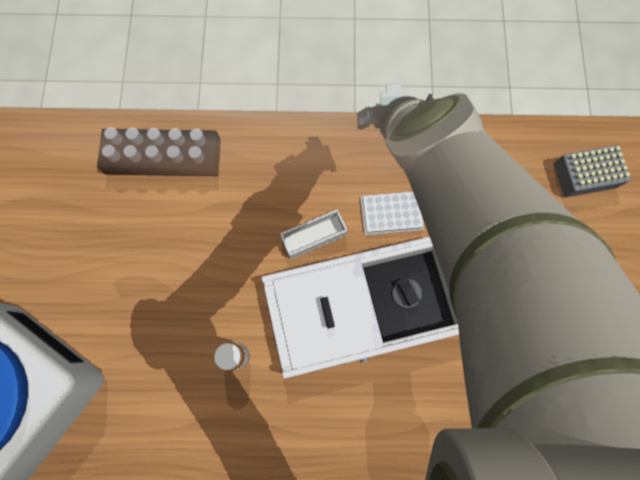

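The tilt is now 37.7°, but j6 and j5 sit at their limits and the centre is at 0.265. The slide is held well at (263,97) in the side view and the bystanders are unmoved. I'll go 8 cm farther out, backing the tilt off a little first to free the wrist.

```bash
python3 tgt.py .88 0 5 33;python3 tgt.py .88 0 5 40; python3 -c "
from h import *
W=world('top',np.load('pics/t0.npy')); print(W[100:125:3,390].round(3))"
```

```text
shift [ 0.0571  0.0486 -0.0023] turn [-0.0065 -0.0037 -0.0817]
shift [ 0.0572  0.0506 -0.0024] turn [-0.0067 -0.0033  0.0405]
[[ 1.419 -0.171 -0.753]
 [ 1.404 -0.17  -0.751]
 [ 1.39  -0.169 -0.749]
 [ 1.377 -0.17  -0.751]
 [ 1.365 -0.17  -0.753]
 [ 0.941 -0.05  -0.   ]
 [ 0.936 -0.05  -0.003]
 [ 0.926 -0.049 -0.   ]
 [ 0.917 -0.049  0.002]]
```

```bash
python3 -m crank '[0.007,0.006,0,-0.001,-0.001,-0.02, 0.018,0.015,-0.001,-0.002,-0.002,-0.045, 0.03,0.026,-0.002,-0.004,-0.003,-0.07, 0.042,0.036,-0.002,-0.006,-0.004,-0.08, 0.052,0.044,-0.002,-0.006,-0.004,-0.08, 0.057,0.0486,-0.002,-0.006,-0.004,-0.08, 0.057,0.0486,-0.002,-0.006,-0.004,-0.08]' ; python3 tgt.py .88 0 5 40;  python3 -c "
from h import *
s=arm.observe();print(s['joints'],s['finger_gap'])"
```

```text
clock: 12.53
position: [0.8897, 0.0008, 0.2348]
orientation: [1.385, 0.832, -0.707]
force: [0.1, -0.7, -0.8]
finger_gap: 0.0325
shift [-0.0012  0.0022 -0.0001] turn [0.0008 0.     0.1212]
[-0.3274855   0.67087557  0.44547129  1.69353445 -0.9276411   0.36569316
 -0.72907961] 0.0324708131217977
```

```bash
python3 -m crank '[0,0.001,0,0,0,0.03, -0.001,0.002,0,0,0,0.06, -0.001,0.002,0,0,0,0.09, -0.001,0.002,0,0,0,0.115,-0.001,0.002,0,0,0,0.121,-0.001,0.002,0,0,0,0.121,-0.001,0.002,0,0,0,0.121]' ; python3 tgt.py .88 0 5 40; python3 -c "
from h import *
s=arm.observe();print(s['joints'],s['finger_gap'],s['dq'].round(3))"
```

```text
clock: 13.12
position: [0.8901, -0.0015, 0.239]
orientation: [1.424, 0.74, -0.617]
force: [-0.5, 0.8, -0.7]
finger_gap: 0.0322
shift [ 0.0022 -0.0006 -0.0024] turn [-0.0023  0.0014  0.0008]
[-0.13672972  0.62180919  0.12896197  1.77068703 -1.04491814  0.10610271
 -0.53629124] 0.032233011639588964 [-0.018  0.007  0.014 -0.011 -0.005  0.004 -0.01 ]
```

The pose is reached (centre 0.25, 40°), but j6 and j5 rest at their limits. I'll shift 3 cm outward for margin.

```bash
python3 tgt.py .912 0 5 39.5
```

```text
shift [0.0227 0.0237 0.0003] turn [-0.0023  0.0014 -0.0079]
```

```bash
python3 -m crank '[0.004,0.004,0,0,0,-0.03, 0.01,0.01,0,0,0,-0.03, 0.016,0.017,0,0,0,-0.03, 0.021,0.022,0,0,0,-0.025, 0.022,0.024,0,0,0,-0.02, 0.022,0.024,0,-0.001,0.001,-0.012, 0.022,0.024,0,-0.001,0.001,-0.012, 0.022,0.024,0,-0.001,0.001,-0.012]' ; python3 tgt.py .912 0 5 39.5; python3 -c "
from h import *
s=arm.observe();print(s['joints'],s['finger_gap'],s['dq'].round(3))"
```

```text
clock: 13.78
position: [0.9227, 0.0021, 0.2367]
orientation: [1.419, 0.752, -0.624]
force: [-0.9, 0.5, -0.7]
finger_gap: 0.0322
shift [-0.0002  0.0001  0.0012] turn [ 0.0001 -0.0009  0.0048]
[-0.20822882  0.67011271  0.2492475   1.68754316 -1.01511063  0.19779613
 -0.60382733] 0.032223007668192576 [-0.009 -0.002  0.016 -0.006  0.001  0.012 -0.003]
```

Now j6 is at 0.198 and j5 at -1.015, both clear of their limits. Holding still and doing the final check.

```bash
python3 -m crank '[0,0,0,0,0,0,0,0,0,0,0,0,0,0,0,0,0,0,0,0,0,0,0,0,0,0,0,0,0,0,0,0,0,0,0,0]'; python3 chk.py 9
python3 - <<'E'
from h import *
for f in('s9','s0'):
    W=world('side',np.load(f'pics/{f}.npy'));z=W[...,2]
    print(f,[W[v,u].round(3) for u,v in((411,312),(318,215),(300,265))])
im,W,T,m=slidepts('side','s9')
P=W[m&(abs(T[...,1])>.018)]; print(P.mean(0),P[:,2].min(),P[:,2].max())
W=world('top',np.load('pics/t9.npy'));z=W[...,2];c=np.array([.5025,.0132])
L=np.stack([(W[...,:2]-c)@[.9679,.2512],(W[...,:2]-c)@[-.2512,.9679]],-1)
k=(z>.08)&(z<.1)&(abs(L[...,0])<.035)&(abs(L[...,1]-.085)<.03); print('handle',k.sum(),L[k].mean(0))
E
```

```text
clock: 14.28
position: [0.9229, 0.0028, 0.2371]
orientation: [1.419, 0.752, -0.623]
force: [0.1, 0.6, 0.5]
finger_gap: 0.0321
shift [-0.2258 -0.2766  0.0261] turn [-0.3132  0.2592  0.013 ]
[[ 0.63   0.771  0.089]
 [ 0.056  0.069 -0.996]
 [-0.774  0.633 -0.   ]] centre [0.9122 0.0019 0.2502]
0.03205458843703969 [-0.20989914  0.67007256  0.25063591  1.68699813 -1.01493411  0.19836853
 -0.60403489] [0.13871109 0.57620019 0.50733652] 0.001700056023265538
-0.06 -0.035 50 [-0.0182 -0.039  -0.0045] [-0.0209 -0.0417 -0.0219] [-0.0113 -0.0351  0.0158]
-0.035 -0.018 99 [-0.0183 -0.0266 -0.0076] [-0.021  -0.0349 -0.0207] [-0.0118 -0.0183  0.0169]
0.018 0.035 47 [-0.0181  0.0256 -0.0132] [-0.021   0.0184 -0.0195] [-0.0129  0.0349 -0.0023]
0.035 0.06 31 [-0.0181  0.0395 -0.0018] [-0.0204  0.0354 -0.0111] [-0.013   0.044   0.0137]
218 106
s9 [array([0.402, 0.27 , 0.109]), array([ 0.707, -0.059,  0.022]), array([0.658, 0.108, 0.002])]
s0 [array([0.402, 0.271, 0.11 ]), array([ 0.708, -0.059,  0.022]), array([0.657, 0.11 , 0.004])]
[0.90404989 0.00679623 0.24487363] 0.22092265354791463 0.2785050280065949
handle 0 [nan nan]<stdin>:9: RuntimeWarning: Mean of empty slice.
  ret = um.true_divide(
```

View pics/s9z.png

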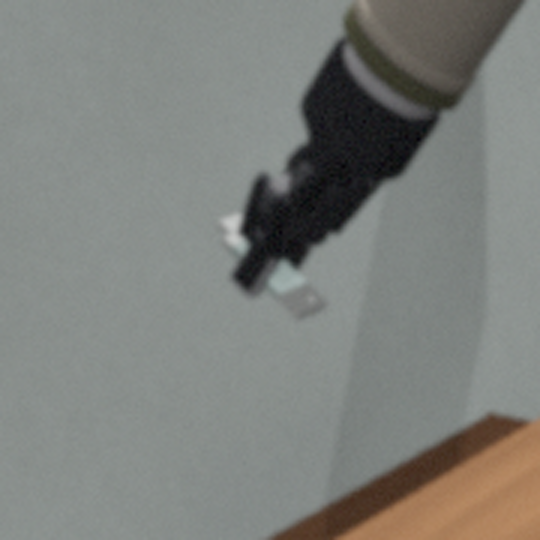

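View pics/t9.png

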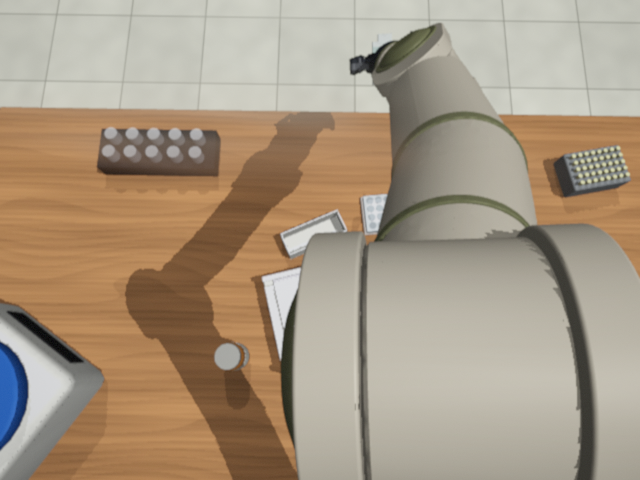

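The side crop shows the slide clamped by its long edges, slanting up to the notched end at its upper left. The jar, trough and plate read the same as at the start to within 2 mm. I'll check the cover with the side camera, since the arm hides it from above, then hand in.

Run:
```python
from h import *
for f in('s3','s9'):
    W=world('side',np.load(f'pics/{f}.npy'));z=W[...,2];c=np.array([.5025,.0132])
    L=np.stack([(W[...,:2]-c)@[.9679,.2512],(W[...,:2]-c)@[-.2512,.9679]],-1)
    k=(z>.077)&(z<.1)&(abs(L[...,0])<.04)&(abs(L[...,1])<.12); print(f,k.sum(),L[k].mean(0))
arm.job_done()
```

```text
s3 403 [0.00024956 0.08608183]
s9 396 [0.00030803 0.08607743]
the job is handed in; nothing more can be done
```

I slid the cover open until it hit its stop, then gripped the slide by its long edges, lifted it out and tilted it. I handed in at about 14.4 s with the arm still holding it.

**Final hold:**
- By arm position, with the slide's offset in the grip measured by camera, the slide's centre is about 0.250 m above the bench.
- It tilts 39° with the notched end uppermost, upper face up and short edges level.
- It hasn't slipped in the grip: the finger gap is steady at 32 mm and joint speeds are near zero.

**Bystanders:** the jar, trough and well plate read the same as at the start to within 2 mm.

**Checks that disagreed or were tight:**
- **Cover:** the cameras put it at about 0.165–0.166 m, not the nominal 0.17 m. A second push with about 39 N sideways moved it less than 1 mm, so I took that as the end stop. It had not moved since when I handed in.
- **Push force:** that push was done with the fingertips. The total reading, including about 17 N vertical, was about 43 N, slightly over the 40 N you set for the arm and gripper body.
- **Wrist joints:** they came within about 0.002 rad of their range limits while tilting. I moved the slide farther out, so the closest joint ended about 0.03 rad inside its limit.

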